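# Lay out a mould base board before the pour

### The job

Get the round mould board ready for its box: first put the yellow angle over the red angle core, nested ridge on ridge with its legs and ends lined up, and the blue collar over the red round core, flat on the board. Only when both patterns are on, stand the black sprue post on the board halfway between the two red cores, and stand the slim green vent post halfway between the red round core and the steel key. Let go of everything, leave it all upright and still, and do not disturb the white tub or the dark red weight.

Things in the scene. Friction and masses are not known exactly. Their poses are not given: they have to be found in the camera images.
- board: Round mould board, tan coated plywood, 290 mm across, 12 mm thick, fixed to the table at a place and yaw that differ each time. Origin: centre of its underside (z = 0); top at z = 0.012. It carries the fixed angle core, round core and key, whose centres form a triangle with all sides 170 mm, 98 mm from its centre; which is at which corner varies.
- angle_core: Red angle section fixed on the board, lying like a tent, ridge up: two legs at 90 degrees, each 35 mm wide and 5 mm thick; ridge 44 mm long along its x axis; 49.5 mm wide along y, ridge top 28.3 mm above the board. Origin: centre of its underside, on the board's top; z up.
- round_core: Red round stub fixed on the board, 24 mm in diameter, 18 mm high with a bevelled top. Origin: centre of its underside, on the board's top; z up.
- key: Bright steel locating key fixed on the board, a flat dome 40 mm in diameter, 15 mm high. Nothing goes on it. Origin: centre of its underside, on the board's top; z up.
- angle_pattern: Loose yellow angle lying on the table like a tent, same section as the angle core (49.5 mm wide along y, 28.3 mm high) but 60 mm long along x (the ridge), 60 to 130 g. Grip it across its two ends (60 mm). Nested, its origin is 7 mm above the core's and its ends stand out 8 mm each side; either way round will do. Origin: centre of its underside, z up.
- collar: Loose blue plastic ring, 54 mm outside diameter, 38 mm bore, 25 mm high, bore upright; the red round core passes into it with 7 mm to spare all round. 55 to 115 g. Starts on the table off the board. Origin: centre of its underside, z up.
- sprue: Loose black turned post standing upright: foot 40 mm in diameter and 8 mm high, tapering by 16 mm height to a 24 mm diameter shank, 50 mm high in all. 55 to 115 g. Starts on the table off the board. Origin: centre of its underside, z up.
- vent: Loose slim green post standing upright: foot 28 mm in diameter and 8 mm high, tapering by 12 mm height to a 12 mm diameter shank, 50 mm high in all. 40 to 85 g. Starts on the table off the board. Origin: centre of its underside, z up.
- tub: Bystander: closed white tub with an orange cap, 72 mm in diameter, 65 mm high, standing on the table to the robot's left. Leave alone. Origin: centre of its underside, z up.
- weight: Bystander: dark red steel weight, 110 x 60 x 40 mm (x, y, z), lying on the table to the robot's right. Leave alone. Origin: centre of its underside, z up.
Things that resemble listed ones, but are neither listed nor needed, are in the scene too. There is more than one size of the angle_pattern; the job needs the middle-sized.

How it is judged (in metres and radians):
On the way, in this order (a step that is already met when the one before it is completed fails the run):
1. the yellow angle is nested on the red angle core and the blue collar is down over the red round core, while sprue and vent are still off the board (x of angle_pattern in the frame of angle_core between -0.01 and 0.01 m and y of angle_pattern in the frame of angle_core between -0.005 and 0.005 m and z of angle_pattern in the frame of angle_core between 0.004 and 0.011 m and angle between the x axis of angle_pattern and the x axis of angle_core, either way round below 0.15 rad and angle between angle_pattern's own z axis and vertical below 0.15 rad and linear speed of each of angle_pattern, collar below 0.02 m/s and angular speed of each of angle_pattern, collar below 0.2 rad/s and horizontal distance between collar and round_core below 0.009 m and z of collar in the frame of round_core between -0.004 and 0.004 m and angle between collar's own z axis and vertical below 0.1 rad and horizontal distance between each of sprue, vent and board above 0.145 m), for 0.2 s.
2. the sprue and the vent stand at their places on the board (horizontal distance between sprue and angle_core between 0.073 and 0.097 m and horizontal distance between sprue and round_core between 0.073 and 0.097 m and horizontal distance between sprue and key between 0.135 and 0.159 m and z of sprue in the frame of round_core between -0.004 and 0.004 m and angle between each of sprue, vent's own z axis and vertical below 0.1 rad and linear speed of each of sprue, vent below 0.02 m/s and angular speed of each of sprue, vent below 0.2 rad/s and horizontal distance between vent and round_core between 0.073 and 0.097 m and horizontal distance between vent and key between 0.073 and 0.097 m and horizontal distance between vent and angle_core between 0.135 and 0.159 m and z of vent in the frame of round_core between -0.004 and 0.004 m), for 0.2 s.
At the end, for the whole second after the job is handed in: Angle nested on its core (10 mm along, 5 mm across, 0.15 rad; origin 4 to 11 mm above); collar round its core (9 mm), flat; each post upright on the board, 73 to 97 mm from the two it is between, 135 to 159 mm from the third; heights within 4 mm, tilt under 0.1 rad, all at rest (all of step 2 and x of angle_pattern in the frame of angle_core between -0.01 and 0.01 m and y of angle_pattern in the frame of angle_core between -0.005 and 0.005 m and z of angle_pattern in the frame of angle_core between 0.004 and 0.011 m and angle between the x axis of angle_pattern and the x axis of angle_core, either way round below 0.15 rad and angle between angle_pattern's own z axis and vertical below 0.15 rad and linear speed of each of angle_pattern, collar below 0.02 m/s and angular speed of each of angle_pattern, collar below 0.2 rad/s and horizontal distance between collar and round_core below 0.009 m and z of collar in the frame of round_core between -0.004 and 0.004 m and angle between collar's own z axis and vertical below 0.1 rad); the robot touches nothing.
It fails at once if the tub or the weight is disturbed (moved more than 15 mm) (distance of any of tub, weight from where it was at the start of the episode above 0.015 m).
It also fails if it takes over 99 s, if anything falls off the work surface, if the arm or the gripper's body presses on something with over 40 N, if the wrist force passes 120 N, or if a joint passes its speed limit or range.

### The arm

A 6-joint arm with a two-finger parallel gripper is mounted at the origin on the work surface. World frame = base frame: x ahead of the robot, y to its left, z up, the work surface at z = 0. Lengths are in m, angles in degrees, forces in N, time in s.
With the tool pointing down it reaches from about 0.4 to 0.825 m from the base axis. Payload 7 kg.
Tool frame: the origin (TCP) lies midway between the tips of the shut fingers; the grasp point (between the pads) lies r.grip_depth behind it (r.grip_depth is the distance from the TCP to the grasp point, in m); z points along the fingers, y is the line along which they close (so a half turn about z gives the same grasp; the last joint's range is limited). The gripper opens to 88 mm and grips with 3 to 60 N. Pads are 19 mm wide; open, the fingers measure 130 mm over their backs; the gripper's body (78 mm by 193 mm) begins 47 mm behind the grasp point.
Start: joints at [-58.149, 20.546, 0.682, 0, -70.136, -16.507], TCP at [0.179, -0.651, 0.227] pointing down, gripper open.
Joint ranges: [-176.03, 176.03], [-82.01, 121.73], [-58.28, 71.71], [-173.87, 95.51], [-174.79, -0.11], [-173.66, 173.66]. Speed limits (degrees/s): [136.94, 136.94, 172.46, 180, 180, 180].

### API

Orientations are given as [roll, pitch, yaw] about the fixed x, y, z axes, in that order (R = Rz(yaw) Ry(pitch) Rx(roll)).
In Python, from plant import r gives the robot as it stands.
- The arm moves only by the shell command python3 -m pendant 'ROWS' [OPENING] [FORCE]. ROWS is a JSON list of rows, 1 to 12 of them, each of 6 numbers: dx, dy, dz in m, then a rotation vector rx, ry, rz in degrees; each row is the pose to reach, as a shift and turn from the pose commanded when the command began, along the tool's axes at that moment; what a row does not reach only later rows make up. A row lasts 1/12 s, in which the tool goes at most 0.0417 m and 7.16 degrees, less where a joint would pass 70% of its speed; a pose out of reach is approached as far as the arm can. OPENING is the finger opening in m, set as the command begins (- or left out keeps the last). The fingers move at their own pace and stop on an object; FORCE is the grip in N (left out, the last holds). Time passes only in rows, so rows that do not move let the fingers close. It prints the time, the measured TCP pose, the force, the opening and the grip force at its end.
- r.get_state(): the state, without advancing time (a new reading comes with each control period).
- r.capture(name): name is "scene" or "top" or "wrist"; returns a dict with "frame" (420x560x3 uint8, red, green, blue), "z_map" (420x560 float32, m along the optical axis (not along the pixel's ray), 0 where there is no reading), "fx", "fy", "cx", "cy" (pixels), "cam_to_world" (4x4, takes a point from camera to world coordinates). Camera axes: x right, y down, z forward; pixel columns grow to the right and rows downward; lengths in m; the calibration is good to about 2 mm. A picture is of the moment at which its call begins.
- r.close_job(): hands the job in; it is judged then, once.
The state is a dict: "time_s": time; "joints": joint angles; "qd": joint speeds; "joint_torque": joint torques, N m; "tcp_pos": TCP position; "eef_rot": TCP orientation; "contact_force": force on the tool from outside, world axes, zero at the start; "moment": the same for the moment, N m; "gripper_width": finger opening in m; "gripper_force": force on a finger pad.
Only numpy, scipy, OpenCV 4.12 (cv2) and the standard library are available. Lean on these libraries where they do the work, as an engineer would, in place of code of your own. Each camera call takes 0.05 s, during which the arm holds its last target. There are 200 camera calls.

## Working session

There is one attempt and no reset: what is moved stays moved. The work goes in short steps, Python scripts to look and compute and a shell command to move; the robot and the scene stay as the last step left them, time stands still between calls to the robot, and variables do not carry over. Pictures are saved under pics/ and viewed, at most 14 in all, crops included, and the job is handed in when it is done.

```bash
ls; mkdir -p pics; python3 - <<'E'
from plant import r
import cv2,numpy as np
print(r.grip_depth, r.get_state())
for n in ["top","scene"]:
    c=r.capture(n); cv2.imwrite(f"pics/{n}0.png",c["frame"][:,:,::-1]); np.savez(f"{n}0.npz",**c)
    print(n,c["fx"],c["cx"],c["cy"],np.round(c["cam_to_world"],3).tolist())
E
```

```text
pics
0.0188 {'time_s': 0.0, 'joints': array([-5.81514330e+01,  2.05900886e+01,  6.33880452e-01, -1.82776616e-02,
       -7.01361390e+01, -1.65053426e+01]), 'qd': array([-0.01549713, -0.05077152, -0.13939184,  0.01258146,  0.0970951 ,
        0.14173019]), 'joint_torque': array([-2.29553414e-03, -5.82726073e+01,  2.93044996e+01,  6.99730843e+00,
        6.79521851e-03, -1.35986215e-04]), 'tcp_pos': array([ 0.17842228, -0.6504874 ,  0.22564449]), 'eef_rot': array([ 1.79906576e+02, -9.76427832e-03, -1.64662992e+02]), 'contact_force': array([-0.09051587,  0.4684769 , -0.65973106]), 'moment': array([-0.02641098, -0.05917765, -0.0009991 ]), 'gripper_force': 0.0, 'gripper_width': 0.08762176565786498}
top 444.2247005298138 276.4530669989225 205.50086985416442 [[0.094, -0.974, 0.207, 0.331], [-0.996, -0.093, 0.015, -0.003], [0.004, -0.207, -0.978, 1.091], [0.0, 0.0, 0.0, 1.0]]
scene 396.18628296999333 276.708139592849 202.7196159548119 [[-0.222, 0.598, -0.77, 1.402], [0.975, 0.128, -0.182, 0.195], [-0.01, -0.791, -0.612, 0.714], [0.0, 0.0, 0.0, 1.0]]
```

View pics/top0.png

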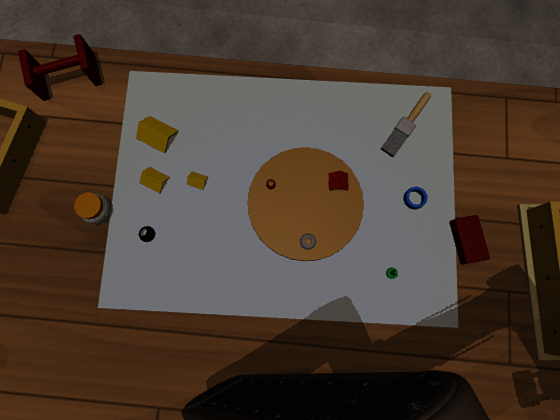

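View pics/scene0.png

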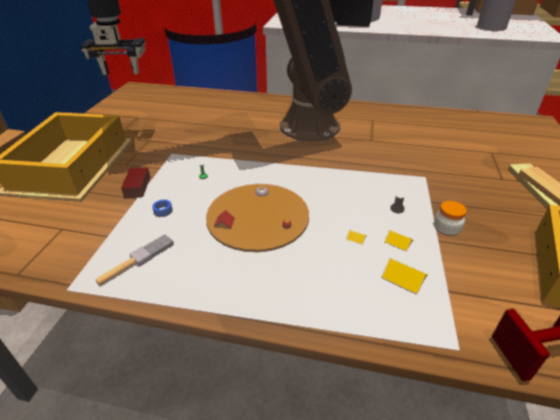

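Both views show the same layout. In the top view the round board is centred near (305,203), with the red angle core at (338,181), the round core at (270,184) and the key at (308,241). 

Candidates:
- Yellow angle: large (157,134), middle (154,180), small (198,181). I choose the middle one at (154,180).
- Collar: only the blue ring at (415,198).
- Sprue: black post (147,234).
- Vent: green post (391,273).
- Red look-alikes: the clamp at (60,65) and the weight at (470,240).

```bash
cat > h.py <<'E'
import numpy as np,cv2
def cloud(c):
    v,u=np.mgrid[:420,:560]; z=c["z_map"]
    P=np.stack([(u-c["cx"])/c["fx"]*z,(v-c["cy"])/c["fy"]*z,z],-1)
    T=c["cam_to_world"]; return P@T[:3,:3].T+T[:3,3]
def ray(c,u,v,h):
    T=c["cam_to_world"]; d=T[:3,:3]@np.array([(u-c["cx"])/c["fx"],(v-c["cy"])/c["fy"],1]); o=T[:3,3]
    return o+d*(h-o[2])/d[2]
def mask(c,name):
    H=cv2.cvtColor(c["frame"],cv2.COLOR_RGB2HSV); h,s,v=[H[...,i].astype(int) for i in range(3)]
    return {"yellow":(h>=22)&(h<=34)&(s>150)&(v>60),"red":((h<8)|(h>172))&(s>140)&(v>40),
     "blue":(h>100)&(h<130)&(s>140)&(v>40),"green":(h>45)&(h<85)&(s>120)&(v>30),"black":(v<60),
     "tan":(h>=8)&(h<=21)&(s>110)&(v>90)}[name]
def blobs(m,amin=25):
    n,l,st,ce=cv2.connectedComponentsWithStats(m.astype(np.uint8)); 
    return [(l==i) for i in range(1,n) if st[i,4]>=amin]
def rect(p):
    (c,(w,h),a)=cv2.minAreaRect((p[:,:2]*1000).astype(np.float32)); return np.round([*c,w,h,a],1)
E
python3 - <<'E'
from h import *
for n in ["top","scene"]:
    c=dict(np.load(n+"0.npz")); P=cloud(c); print(n)
    Ws=(P[...,0]>.3)&(P[...,0]<.85)&(abs(P[...,1])<.45)
    for col in ["yellow","red","blue","green","black","tan"]:
        for b in blobs(mask(c,col)&Ws&(c["z_map"]>0),20):
            p=P[b]; v,u=np.nonzero(b); t=p[:,2]>np.percentile(p[:,2],97)-.004
            print(col,b.sum(),"px",int(u.mean()),int(v.mean()),"zmax",round(np.percentile(p[:,2],97),4),"rect",rect(p),"topmean",np.round(p[t].mean(0),4),"toprect",rect(p[t]))
c=np.load("top0.npz"); f=c["frame"][100:260,110:430]; cv2.imwrite("pics/crop1.png",cv2.convertScaleAbs(cv2.resize(f,(800,400),interpolation=cv2.INTER_CUBIC)[:,:,::-1],alpha=1.6))
E
```

```text
top
yellow 750 px 154 132 zmax 0.0397 rect [720.1 339.4  86.6  69.7  65.7] topmean [0.7178 0.3379 0.0384] toprect [718.1 340.   81.9  14.1  68. ]
yellow 362 px 152 178 zmax 0.0278 rect [597.1 329.8  59.2  45.5  69. ] topmean [0.5979 0.3281 0.0262] toprect [597.2 328.3  57.1  12.7  73. ]
yellow 182 px 196 179 zmax 0.0208 rect [606.9 221.1  44.6  31.5  78.6] topmean [0.606  0.2177 0.0195] toprect [606.1 219.   40.3  10.7  79.1]
red 318 px 337 179 zmax 0.0391 rect [ 634.6 -133.2   43.8   45.5    3.6] topmean [ 0.6333 -0.1327  0.0377] toprect [ 634.1 -131.9   42.3   12.5    3.8]
red 35 px 270 183 zmax 0.0306 rect [610.9  35.3  20.8  19.8   5.5] topmean [0.6095 0.0349 0.0286] toprect [611.3  34.7  18.1  19.9  46.5]
red 325 px 464 233 zmax 0.0437 rect [ 514.9 -446.8  102.5   31.2   15.2] topmean [ 0.5271 -0.4391  0.0414] toprect [ 515.9 -446.2  100.1   30.6   15.2]
blue 164 px 416 196 zmax 0.0282 rect [ 610.9 -326.3   49.8   50.8   49.6] topmean [ 0.6126 -0.3268  0.0261] toprect [ 610.  -327.1   50.7   49.1   17.7]
green 75 px 391 272 zmax 0.0134 rect [ 420.2 -278.4   25.7   24.2   56.9] t
[... 4659 characters left out ...]
436.3  27.4 240.5  90. ] topmean [0.5112 0.4403 0.0654] toprect [511.3 439.   59.1  21.5   1.7]
tan 5024 px 258 217 zmax 0.0159 rect [579.2 -54.4 282.2 284.6  89.7] topmean [ 0.5909 -0.0504  0.0137] toprect [579.9 -54.6 283.2 283.3   4.8]
tan 532 px 102 235 zmax 0.0041 rect [ 708.6 -436.6  281.9   26.6    0. ] topmean [ 0.7387 -0.4389  0.0019] toprect [ 7.086e+02 -4.372e+02  2.819e+02  2.630e+01  3.000e-01]
tan 566 px 448 277 zmax 0.0029 rect [693.4 443.8 312.9  17.8   1.2] topmean [0.6932 0.4429 0.0008] toprect [693.4 443.8 312.9  17.8   1.2]
tan 79 px 127 263 zmax 0.0217 rect [ 834.2 -311.6   12.4   33.6   64.6] topmean [ 0.8341 -0.3126  0.0197] toprect [ 834.1 -312.    11.6   33.6   64.6]
```

View pics/crop1.png

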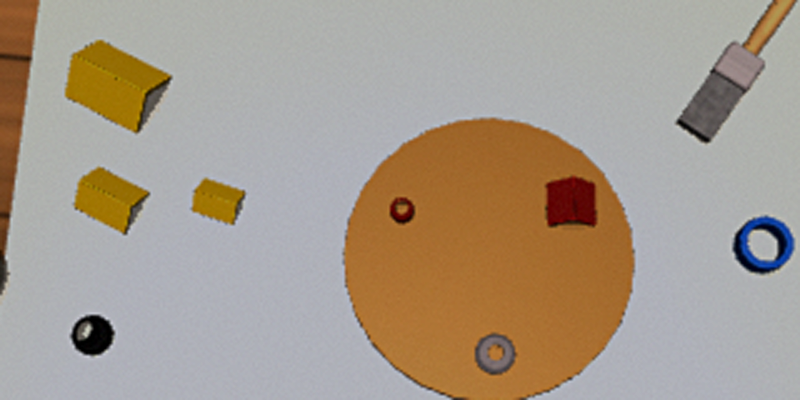

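The crop confirms the choice. The middle yellow angle at crop (110,200) has a ridge about 58 mm long, against 84 mm for the large one and 42 mm for the small one. Now I hover over the collar.

```bash
cat > go.py <<'E'
import sys,numpy as np
from plant import r
from scipy.spatial.transform import Rotation as R
# usage: go.py x y z yaw(or -)
s=r.get_state(); Rt=R.from_euler("xyz",s["eef_rot"],degrees=True)
y=s["eef_rot"][2] if sys.argv[4]=="-" else float(sys.argv[4])
d=np.array([float(a) for a in sys.argv[1:4]])-s["tcp_pos"]
rv=(Rt.inv()*R.from_euler("xyz",[180,0,y],degrees=True)).as_rotvec(degrees=True)
print("delta",np.round(Rt.inv().apply(d),4),"rot",np.round(rv,2),"rows",round(np.linalg.norm(d)/.0417,1),round(np.linalg.norm(rv)/7.16,1),
 "F",np.round(s["contact_force"],1),"q",np.round(s["joints"],0))
E
python3 -m pendant '[[-0.5,0.2,0.02,0,0,0],[-0.5,0.2,0.02,0,0,0],[-0.5,0.2,0.02,0,0,0],[-0.5,0.2,0.02,0,0,0],[-0.5,0.2,0.02,0,0,0],[-0.5,0.2,0.02,0,0,0],[-0.5,0.2,0.02,0,0,0],[-0.5,0.2,0.02,0,0,0],[-0.5,0.2,0.02,0,0,0],[-0.5,0.2,0.02,0,0,0],[-0.5,0.2,0.02,0,0,0],[-0.5,0.2,0.02,0,0,0]]' 0.088
python3 go.py 0.611 -0.327 0.2 -
```

```text
time_s: 1.1
tcp_pos: [0.5781, -0.3475, 0.2076]
eef_rot: [180.0, -0.0, -164.7]
contact_force: [0.4, -0.0, -0.2]
gripper_width: 0.0875
gripper_force: 0.0
delta [-0.0372  0.0111  0.0076] rot [ 0.02 -0.02 -0.  ] rows 0.9 0.0 F [ 0.4 -0.  -0.2] q [-14.  21.  -1.  -0. -68. -60.]
```

```bash
python3 -m pendant '[[-0.037,0.011,0.0,0,0,0],[-0.037,0.011,0.0,0,0,0],[-0.037,0.011,0.0,0,0,0],[-0.037,0.011,0.0,0,0,0]]'
python3 - <<'E'
from plant import r
from h import *
c=r.capture("wrist"); cv2.imwrite("pics/w1.png",c["frame"][:,:,::-1]); print(np.round(c["cam_to_world"],3).tolist(),c["fx"])
P=cloud(c); print(r.get_state()["tcp_pos"])
for b in blobs(mask(c,"blue")&(c["z_map"]>0),100):
    p=P[b];t=p[:,2]>np.percentile(p[:,2],97)-.004
    print(b.sum(),np.percentile(p[:,2],97),rect(p),rect(p[t]))
E
```

```text
time_s: 1.43
tcp_pos: [0.6094, -0.3284, 0.2072]
eef_rot: [180.0, -0.1, -164.6]
contact_force: [-0.4, -0.5, -0.3]
gripper_width: 0.0875
gripper_force: 0.0
[[-0.265, 0.927, 0.264, 0.539], [0.964, 0.255, 0.073, -0.349], [0.0, 0.274, -0.962, 0.365], [0.0, 0.0, 0.0, 1.0]] 302.4314730916762
[ 0.60900655 -0.32900636  0.20758908]
627 0.025610102717911334 [ 611.5 -329.    50.7   49.2   30.2] [ 611.5 -329.    50.7   49.2   30.2]
```

View pics/w1.png

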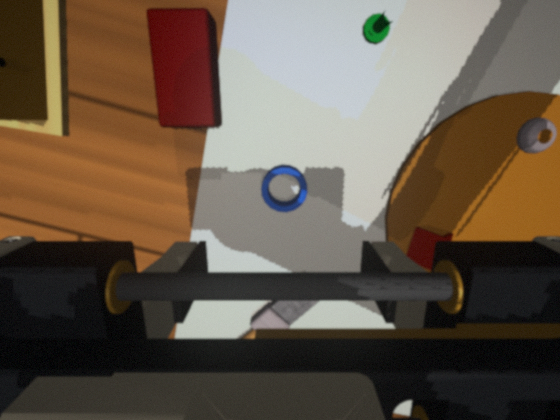

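The wrist view shows the collar at (285,188), clear of the weight, with the fingers straddling it. Now I descend and grip.

```bash
python3 go.py 0.6115 -0.329 0.005 -
python3 -m pendant '[[-0.002,0.001,0.04,0,0,0],[-0.002,0.001,0.08,0,0,0],[-0.002,0.001,0.12,0,0,0],[-0.002,0.001,0.16,0,0,0],[-0.002,0.001,0.19,0,0,0],[-0.002,0.001,0.202,0,0,0],[-0.002,0.001,0.202,0,0,0],[-0.002,0.001,0.202,0,0,0]]' 0.088
python3 go.py 0.6115 -0.329 0.005 -
```

```text
delta [-0.0026 -0.0007  0.2026] rot [ 0.03 -0.05 -0.  ] rows 4.9 0.0 F [-0.8  0.2  0.3] q [-12.  23.   2.  -0. -69. -62.]
time_s: 2.15
tcp_pos: [0.6114, -0.3283, 0.0071]
eef_rot: [-180.0, 0.0, -164.7]
contact_force: [-0.1, 0.3, 0.8]
gripper_width: 0.0877
gripper_force: 0.0
delta [ 0.0001 -0.0007  0.0021] rot [-0.04  0.02 -0.  ] rows 0.1 0.0 F [-0.1  0.3  0.8] q [-12.  33. -10.   0. -47. -63.]
```

```bash
Z='[0,0,0,0,0,0]'; python3 -m pendant '[[0,0,0,0,0,0],[0,0,0,0,0,0],[0,0,0,0,0,0],[0,0,0,0,0,0],[0,0,0,0,0,0],[0,0,0,0,0,0],[0,0,0,0,0,0],[0,0,0,0,0,0]]' 0.03 20
python3 -m pendant '[[0,0,-0.03,0,0,0],[0,0,-0.06,0,0,0],[0,0,-0.1,0,0,0],[0,0,-0.1,0,0,0],[0,0,-0.1,0,0,0]]'
python3 go.py 0.6105 0.0348 0.107 -; python3 go.py 0.6105 0.0348 0.107 -120
```

```text
time_s: 2.82
tcp_pos: [0.6115, -0.3273, 0.0065]
eef_rot: [-180.0, 0.0, -164.6]
contact_force: [-0.4, 1.3, 4.3]
gripper_width: 0.0528
gripper_force: 20.0
time_s: 3.23
tcp_pos: [0.613, -0.3278, 0.1091]
eef_rot: [-179.8, 0.3, -164.6]
contact_force: [-0.3, 0.7, -2.7]
gripper_width: 0.0526
gripper_force: 20.0
delta [-0.0936  0.3503  0.0015] rot [-0.16  0.27 -0.  ] rows 8.7 0.0 F [-0.3  0.7 -2.7] q [-12.  27.  -5.   0. -57. -63.]
delta [-0.0936  0.3503  0.0015] rot [ -0.26   0.2  -44.64] rows 8.7 6.2 F [-0.3  0.7 -2.7] q [-12.  27.  -5.   0. -57. -63.]
```

```bash
python3 go.py 0.64 -0.06 0.25 -
python3 -m pendant '[[-0.1,0.25,-0.14,0,0,0],[-0.1,0.25,-0.14,0,0,0],[-0.1,0.25,-0.14,0,0,0],[-0.1,0.25,-0.14,0,0,0],[-0.1,0.25,-0.14,0,0,0],[-0.1,0.25,-0.14,0,0,0],[-0.1,0.25,-0.14,0,0,0],[-0.1,0.25,-0.14,0,0,0],[-0.1,0.25,-0.14,0,0,0],[-0.1,0.25,-0.14,0,0,0]]'
python3 - <<'E'
from plant import r
from h import *
c=r.capture("wrist"); cv2.imwrite("pics/w2.png",c["frame"][:,:,::-1]); np.savez("w2.npz",**c)
P=cloud(c)
for col in ["red","tan"]:
  for b in blobs(mask(c,col)&(c["z_map"]>0)&(P[...,2]>.006),100):
    p=P[b];t=p[:,2]>np.percentile(p[:,2],97)-.004
    v,u=np.nonzero(b);print(col,b.sum(),int(u.mean()),int(v.mean()),np.percentile(p[:,2],97),rect(p),rect(p[t]))
E
```

```text
delta [-0.0976  0.2507 -0.1412] rot [-0.16  0.27 -0.  ] rows 7.3 0.0 F [-0.3  0.7 -2.7] q [-12.  27.  -5.   0. -57. -63.]
time_s: 4.07
tcp_pos: [0.6412, -0.0589, 0.2449]
eef_rot: [180.0, -0.1, -164.6]
contact_force: [0.2, -1.1, -1.5]
gripper_width: 0.053
gripper_force: 20.0
red 1249 228 161 0.039296171619858926 [ 635.  -134.3   42.2   46.4    4.3] [ 634.9 -134.5   12.5   41.9   89.1]
red 108 358 175 0.029126160107825764 [610.1  30.3  15.4  20.7  67.7] [610.8  30.8  14.   19.8  67.7]
tan 37097 298 115 0.013067739189897773 [579.  -60.6 285.9 274.1  46.2] [579.  -60.6 285.9 274.1  46.2]
tan 148 313 40 0.013067866754283826 [474.7 -70.6  14.3  14.   17.4] [474.7 -70.6  14.3  14.   17.4]
tan 160 394 292 0.3319778157512514 [606.2 -38.6  11.1   1.7  13.9] [606.2 -38.6  11.1   1.7  13.9]
```

View pics/w2.png

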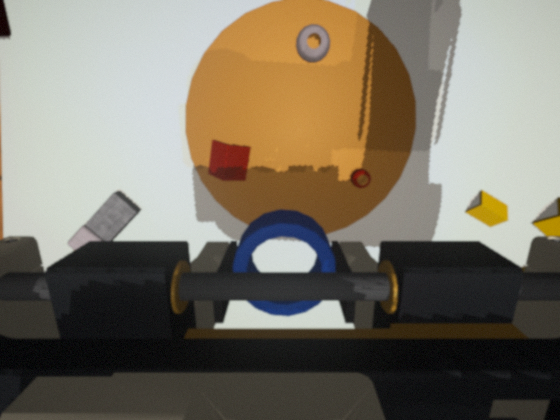

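The wrist view shows the collar held level at (285,262), with the angle core at (228,161), the round core at (358,177) and the key at (313,42). I get depth-based centres from both views.

```bash
cat > fx.py <<'E'
from h import *
def circ(p): (c,rad)=cv2.minEnclosingCircle((p[:,:2]*1000).astype(np.float32)); return np.round([*c,rad],1)
def near(P,x,y,rad,z0,z1): return P[(np.hypot(P[...,0]-x,P[...,1]-y)<rad)&(P[...,2]>z0)&(P[...,2]<z1)]
def tent(P,x,y,zb,rad=.045):
    p=near(P,x,y,rad,zb+.004,zb+.033); q=p[p[:,2]>zb+.022]
    ln=cv2.fitLine((q[:,:2]*1000).astype(np.float32),cv2.DIST_L2,0,.1,.1).ravel()
    d=ln[:2]; a=np.degrees(np.arctan2(d[1],d[0])); t=(p[:,:2]*1000-ln[2:])@d; lo,hi=np.percentile(t,[1,99])
    return "mid",np.round(ln[2:]+d*(lo+hi)/2,1),"ang",round(a,1),"len",round(hi-lo,1)
E
python3 - <<'E'
from fx import *
for f in ["top0","w2"]:
    P=cloud(np.load(f+".npz")); print(f)
    p=near(P,.611,.034,.022,.024,.04);print("round",circ(p),len(p)); p=near(P,.477,-.07,.03,.0165,.03);print("key",circ(p),len(p))
    print("core",tent(P,.634,-.133,.012))
    print("board",rect(near(P,.574,-.057,.17,.0085,.0155)))
print("pat",tent(cloud(np.load("top0.npz")),.598,.3285,0))
E
```

```text
top0
round [610.6  35.2  11.3] 39
key [474.5 -65.2  24.7] 160
core ('mid', array([ 630.4, -133.1]), 'ang', np.float32(4.2), 'len', np.float64(51.5))
board [574.  -55.6 287.5 287.4  49.5]
w2
round [612.6  33.7  11.6] 154
key [478.6 -70.5  19.3] 780
core ('mid', array([ 635.4, -134.1]), 'ang', np.float32(3.8), 'len', np.float64(43.0))
board [569.9 -57.7 277.2 288.9   7.9]
pat ('mid', array([598.4, 330. ]), 'ang', np.float32(68.8), 'len', np.float64(65.7))
```

```bash
python3 go.py 0.6126 0.0337 0.08 -
```

```text
delta [0.0021 0.0976 0.1645] rot [ 0.03 -0.13 -0.  ] rows 4.6 0.0 F [-1.1 -0.8 -1.5] q [ 12.  17.  -2.  -0. -71. -87.]
```

```bash
python3 -m pendant '[[0.001,0.04,0.04,0,0,0],[0.002,0.097,0.08,0,0,0],[0.002,0.097,0.12,0,0,0],[0.002,0.097,0.15,0,0,0],[0.002,0.097,0.164,0,0,0],[0.002,0.097,0.164,0,0,0],[0.002,0.097,0.164,0,0,0]]'
python3 go.py 0.6126 0.0337 0.0195 -
```

```text
time_s: 4.7
tcp_pos: [0.6125, 0.0315, 0.08]
eef_rot: [-180.0, -0.3, -164.7]
contact_force: [0.5, -0.0, 0.6]
gripper_width: 0.0527
gripper_force: 20.0
delta [-0.0011  0.0021  0.0605] rot [-0.05 -0.33  0.  ] rows 1.5 0.0 F [ 0.5 -0.   0.6] q [ 21.  22. -18.   0. -50. -96.]
```

```bash
python3 -m pendant '[[0,0.001,0.03,0,0,0],[0,0.001,0.05,0,0,0],[0,0.001,0.06,0,0,0],[0,0.001,0.06,0,0,0],[0,0.001,0.06,0,0,0]]'
python3 go.py 0.6126 0.0337 0.0185 -
```

```text
time_s: 5.12
tcp_pos: [0.6149, 0.0336, 0.0234]
eef_rot: [-180.0, 0.1, -164.7]
contact_force: [-0.4, 0.7, 0.5]
gripper_width: 0.0529
gripper_force: 20.0
delta [0.0022 0.0007 0.0049] rot [-0.02  0.07 -0.  ] rows 0.1 0.0 F [-0.4  0.7  0.5] q [ 21.  26. -20.   0. -43. -96.]
```

```bash
python3 -m pendant '[[0.001,0,0.003,0,0,0],[0.001,0,0.004,0,0,0],[0.001,0,0.004,0,0,0]]'
python3 -m pendant '[[0,0,0,0,0,0],[0,0,0,0,0,0],[0,0,0,0,0,0],[0,0,0,0,0,0],[0,0,0,0,0,0]]' 0.088
python3 -m pendant '[[0,0,-0.03,0,0,0],[0,0,-0.06,0,0,0],[0,0,-0.1,0,0,0],[0,0,-0.14,0,0,0],[0,0,-0.15,0,0,0]]'
python3 go.py 0.55 0.33 0.24 -19.5; python3 go.py 0.55 0.33 0.24 160.5
```

```text
time_s: 5.37
tcp_pos: [0.6133, 0.034, 0.019]
eef_rot: [180.0, 0.1, -164.7]
contact_force: [0.4, -0.6, -1.9]
gripper_width: 0.0523
gripper_force: 20.0
time_s: 5.78
tcp_pos: [0.6128, 0.034, 0.0181]
eef_rot: [-180.0, 0.0, -164.6]
contact_force: [0.2, 0.9, -0.0]
gripper_width: 0.0807
gripper_force: 0.0
time_s: 6.2
tcp_pos: [0.6159, 0.0344, 0.1752]
eef_rot: [-179.9, 0.5, -164.6]
contact_force: [2.3, 0.7, 0.9]
gripper_width: 0.0881
gripper_force: 0.0
delta [-0.0157  0.3024 -0.065 ] rot [-7.0000e-01  1.3000e-01 -1.4508e+02] rows 7.4 20.3 F [2.3 0.7 0.9] q [ 21.  17. -12.   0. -61. -96.]
delta [-0.0157  0.3024 -0.065 ] rot [ 0.1   0.53 34.91] rows 7.4 4.9 F [2.3 0.7 0.9] q [ 21.  17. -12.   0. -61. -96.]
```

```bash

python3 -m pendant '[[0.0,0.04,-0.02,0,0,-7],[0.0,0.08,-0.04,0,0,-14],[0.0,0.12,-0.06,0,0,-21],[0.0,0.16,-0.06,0,0,-28],[0.0,0.2,-0.06,0,0,-35],[-0.03,0.24,-0.06,0,0,-42],[-0.06,0.28,-0.06,0,0,-49],[-0.06,0.29,-0.06,0,0,-56],[-0.06,0.29,-0.06,0,0,-63],[-0.06,0.29,-0.06,0,0,-70],[-0.06,0.29,-0.06,0,0,-77],[-0.06,0.29,-0.06,0,0,-84]]'
python3 go.py 0.598 0.329 0.24 -19.5
```

```text
time_s: 7.2
tcp_pos: [0.5937, 0.3299, 0.2274]
eef_rot: [180.0, -0.0, -80.3]
contact_force: [-0.3, 0.6, 0.7]
gripper_width: 0.0876
gripper_force: 0.0
delta [ 0.0016 -0.0041 -0.0126] rot [ 4.000e-02  0.000e+00 -6.078e+01] rows 0.3 8.5 F [-0.3  0.6  0.7] q [ 45.  21.   1.  -0. -70. -36.]
```

```bash

python3 -m pendant '[[0,0,0,0,0,-7],[0,0,0,0,0,-14],[0,0,0,0,0,-21],[0,0,0,0,0,-28],[0,0,0,0,0,-35],[0,0,0,0,0,-42],[0,0,0,0,0,-49],[0,0,0,0,0,-56],[0,0,0,0,0,-61],[0,0,0,0,0,-61],[0,0,0,0,0,-61]]'
python3 go.py 0.598 0.329 0.24 -19.5
python3 - <<'E'
from plant import r
from fx import *
c=r.capture("wrist"); cv2.imwrite("pics/w3.png",c["frame"][:,:,::-1]); np.savez("w3.npz",**c)
print(tent(cloud(c),.598,.3285,0))
c=r.capture("top"); np.savez("top1.npz",**c); P=cloud(c); print("collar",circ(near(P,.6126,.0337,.035,.031,.042)),circ(near(P,.6126,.0337,.035,.045,.2)) if len(near(P,.6126,.0337,.035,.045,.2)) else "")
print("sprue",circ(near(P,.459,.326,.03,.004,.012)))
E
```

```text
time_s: 8.12
tcp_pos: [0.5938, 0.3295, 0.2278]
eef_rot: [180.0, 0.0, -19.8]
contact_force: [-0.3, 0.4, -0.2]
gripper_width: 0.0877
gripper_force: 0.0
delta [ 0.0041 -0.001  -0.0122] rot [ 0.01  0.01 -0.32] rows 0.3 0.0 F [-0.3  0.4 -0.2] q [ 45.  21.   1.  -0. -70.  25.]
('mid', array([599.7, 328.6]), 'ang', np.float32(67.9), 'len', np.float64(58.9))
collar [612.4  34.7  27.5] 
sprue [459.3 327.1  29.1]
```

View pics/w3.png

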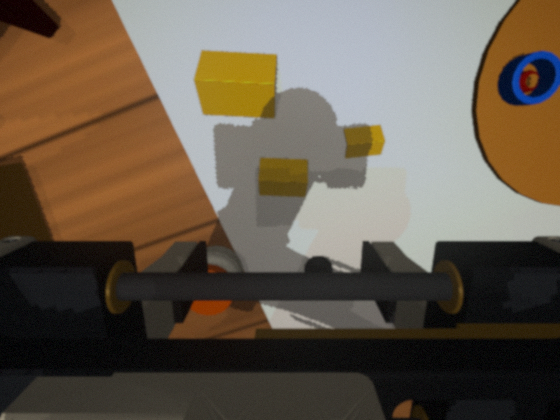

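The wrist view shows the middle angle at (283,177) between the large one (237,83) and the small one (365,140). The collar sits over the round core at (530,80). Descending with a 2° yaw trim.

```bash
python3 go.py 0.5995 0.3288 0.004 -22
python3 -m pendant '[[0.005,0.002,0.04,0,0,2.2],[0.005,0.002,0.08,0,0,2.2],[0.005,0.002,0.12,0,0,2.2],[0.005,0.002,0.16,0,0,2.2],[0.005,0.002,0.2,0,0,2.2],[0.005,0.002,0.22,0,0,2.2],[0.005,0.002,0.222,0,0,2.2],[0.005,0.002,0.222,0,0,2.2]]'
python3 go.py 0.5995 0.3288 0.004 -22
```

```text
delta [ 0.0056 -0.0013  0.2239] rot [0.01 0.01 2.18] rows 5.4 0.3 F [ 0.2 -0.4  0.5] q [ 45.  21.   1.  -0. -70.  25.]
time_s: 8.88
tcp_pos: [0.5975, 0.3254, 0.0045]
eef_rot: [179.9, 0.1, -21.9]
contact_force: [1.3, -0.6, 1.1]
gripper_width: 0.0875
gripper_force: 0.0
delta [ 0.0006 -0.0039  0.0005] rot [0.14 0.05 0.05] rows 0.1 0.0 F [ 1.3 -0.6  1.1] q [ 45.  32. -12.   0. -46.  23.]
```

```bash
python3 -m pendant '[[0,-0.003,0,0,0,0],[0,-0.003,0,0,0,0],[0,-0.003,0,0,0,0]]'
python3 -m pendant '[[0,0,0,0,0,0],[0,0,0,0,0,0],[0,0,0,0,0,0],[0,0,0,0,0,0],[0,0,0,0,0,0],[0,0,0,0,0,0],[0,0,0,0,0,0]]' 0.04 25
python3 go.py 0.5995 0.3288 0.004 -22
python3 -m pendant '[[0,0,-0.03,0,0,0],[0,0,-0.06,0,0,0],[0,0,-0.1,0,0,0],[0,0,-0.12,0,0,0],[0,0,-0.12,0,0,0]]'
python3 go.py 0.635 -0.134 0.13 -86
```

```text
time_s: 9.13
tcp_pos: [0.5997, 0.3294, 0.0073]
eef_rot: [-179.9, -0.0, -21.9]
contact_force: [0.2, -1.4, -0.5]
gripper_width: 0.088
gripper_force: 0.0
time_s: 9.72
tcp_pos: [0.5991, 0.3287, 0.0061]
eef_rot: [-180.0, -0.0, -21.9]
contact_force: [-0.5, -0.1, 0.9]
gripper_width: 0.0597
gripper_force: 25.0
delta [ 0.0004 -0.0002  0.0021] rot [-0.   -0.    0.14] rows 0.1 0.0 F [-0.5 -0.1  0.9] q [ 45.  32. -12.   0. -46.  23.]
time_s: 10.13
tcp_pos: [0.6016, 0.3305, 0.1323]
eef_rot: [-179.6, -0.3, -21.8]
contact_force: [0.1, -0.3, -0.3]
gripper_width: 0.0593
gripper_force: 25.0
delta [2.036e-01 4.189e-01 1.000e-04] rot [-0.55 -0.   64.19] rows 11.2 9.0 F [ 0.1 -0.3 -0.3] q [ 45.  25.  -5.   0. -59.  23.]
```

```bash

python3 -m pendant '[[0.017,0.035,0,0,0,5],[0.034,0.07,0,0,0,11],[0.05,0.105,0,0,0,16],[0.067,0.14,0,0,0,21],[0.085,0.175,0,0,0,27],[0.102,0.21,0,0,0,32],[0.119,0.245,0,0,0,37],[0.136,0.28,0,0,0,43],[0.153,0.315,0,0,0,48],[0.17,0.35,0,0,0,53],[0.187,0.385,0,0,0,59],[0.2036,0.419,0,0,0,64]]'
python3 -m pendant '[[0,0,0,0,0,0],[0,0,0,0,0,0],[0,0,0,0,0,0]]'
python3 go.py 0.635 -0.134 0.06 -86; python3 - <<'E'
from plant import r
from fx import *
c=r.capture("wrist"); cv2.imwrite("pics/w4.png",c["frame"][:,:,::-1]); np.savez("w4.npz",**c); print(r.get_state()["tcp_pos"],tent(cloud(c),.635,-.134,.125,.06))
P=cloud(c); p=near(P,.635,-.134,.06,.08,.3); print(rect(p),np.percentile(p[:,2],[1,50,99]))
E
```

```text
time_s: 11.13
tcp_pos: [0.6315, -0.1379, 0.1255]
eef_rot: [180.0, 0.0, -86.2]
contact_force: [1.7, 0.5, -1.3]
gripper_width: 0.0595
gripper_force: 25.0
time_s: 11.38
tcp_pos: [0.6316, -0.1362, 0.1254]
eef_rot: [179.9, 0.0, -85.9]
contact_force: [-0.2, 0.5, -0.7]
gripper_width: 0.0595
gripper_force: 25.0
delta [-0.0019 -0.0036  0.0654] rot [0.05 0.02 0.12] rows 1.6 0.0 F [-0.2  0.5 -0.7] q [  5.  22. -11.  -0. -57.  -1.]
[ 0.631732   -0.13545407  0.12556726] ('mid', array([ 633.1, -146.7]), 'ang', np.float32(4.1), 'len', np.float64(89.2))
[ 634.9 -148.8  117.6   54.4    4.1] [0.1251215  0.22448654 0.24307842]
```

View pics/w4.png

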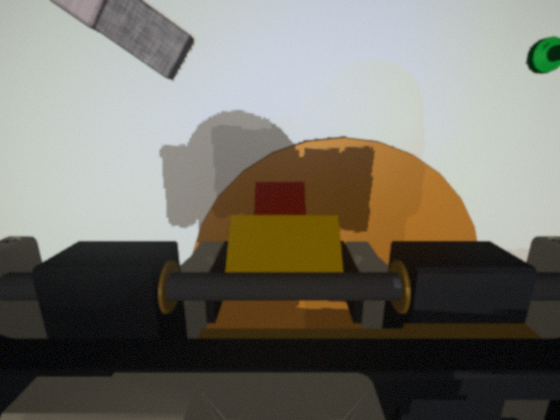

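The view shows the yellow angle level in the fingers at (285,243), its far edge parallel to the red core's edge at (280,195). I compare the outer edges of the two in this view.

```bash
python3 - <<'E'
from fx import *
c=np.load("w4.npz"); P=cloud(c)*1000
a=np.radians(4.0); ux=np.array([np.cos(a),np.sin(a)]); uy=np.array([-ux[1],ux[0]])
o=np.array([635,-134.])
for col in ["yellow","red"]:
    b=max(blobs(mask(c,col)),key=lambda m:m.sum()); p=P[b]; p=p[np.abs(p[:,2]-np.median(p[:,2]))<25]
    x=(p[:,:2]-o)@ux; y=(p[:,:2]-o)@uy
    A=np.c_[x,y,np.ones(len(x))]; k=np.linalg.lstsq(A,p[:,2],rcond=None)[0]
    print(col,b.sum(),"x",np.percentile(x,[.5,99.5]).round(1),"y",np.percentile(y,[.5,99.5]).round(1),"z",np.percentile(p[:,2],[.5,99.5]).round(1),"plane",k.round(3))
E
python3 -c "
from plant import r;print(r.get_state()['tcp_pos'])"
```

```text
yellow 6372 x [-32.5  26.4] y [-26.2  -3.4] z [122.3 145.7] plane [-1.00000e-03  9.97000e-01  1.48761e+02]
red 1518 x [-20.3  21.8] y [-24.1  -1.6] z [15.2 38.3] plane [-1.0000e-02  9.9800e-01  3.9584e+01]
[ 0.631732   -0.13545407  0.12556726]
```

```bash
python3 -m pendant '[[-0.0022,-0.0037,0.02,0,0,0],[-0.0022,-0.0037,0.05,0,0,0],[-0.0022,-0.0037,0.07,0,0,0],[-0.0022,-0.0037,0.08,0,0,0],[-0.0022,-0.0037,0.08,0,0,0],[-0.0022,-0.0037,0.08,0,0,0]]'
python3 - <<'E'
from fx import *
from plant import r
c=r.capture("wrist"); P=cloud(c)*1000; print(r.get_state()["tcp_pos"])
a=np.radians(4.0); ux=np.array([np.cos(a),np.sin(a)]); uy=np.array([-ux[1],ux[0]]); o=np.array([635,-134.])
for col in ["yellow","red"]:
    b=max(blobs(mask(c,col)),key=lambda m:m.sum()); p=P[b]; p=p[np.abs(p[:,2]-np.median(p[:,2]))<25]
    x=(p[:,:2]-o)@ux; y=(p[:,:2]-o)@uy
    print(col,b.sum(),"x",np.percentile(x,[.5,99.5]).round(1),"y",np.percentile(y,[.5,99.5]).round(1),"z",np.percentile(p[:,2],[.5,99.5]).round(1))
E
```

```text
time_s: 11.93
tcp_pos: [0.6359, -0.1327, 0.0463]
eef_rot: [180.0, -0.0, -85.8]
contact_force: [0.3, -0.6, 0.1]
gripper_width: 0.0597
gripper_force: 25.0
[ 0.6365208  -0.13288272  0.04714591]
yellow 6393 x [-28.1  31. ] y [-23.   -0.2] z [43.2 66.7]
red 820 x [-20.   22.1] y [-24.3 -17.6] z [14.4 22.5]
```

```bash
python3 -m pendant '[[0.001,0,0.006,0,0,0],[0.001,0,0.012,0,0,0],[0.001,0,0.016,0,0,0],[0.001,0,0.018,0,0,0],[0.001,0,0.019,0,0,0],[0.001,0,0.02,0,0,0],[0.001,0,0.02,0,0,0]]'
```

```text
time_s: 12.57
tcp_pos: [0.6356, -0.1344, 0.0262]
eef_rot: [-180.0, 0.0, -85.8]
contact_force: [-1.0, 1.5, -0.6]
gripper_width: 0.0596
gripper_force: 25.0
```

```bash
python3 -m pendant '[[0,0,0.001,0,0,0],[0,0,0.0015,0,0,0],[0,0,0.0015,0,0,0]]'
python3 -m pendant '[[0,0,0,0,0,0],[0,0,0,0,0,0],[0,0,0,0,0,0],[0,0,0,0,0,0],[0,0,0,0,0,0]]' 0.088
python3 -m pendant '[[0,0,-0.03,0,0,0],[0,0,-0.06,0,0,0],[0,0,-0.1,0,0,0],[0,0,-0.14,0,0,0],[0,0,-0.15,0,0,0],[0,0,-0.15,0,0,0]]'
python3 - <<'E'
from fx import *
from plant import r
c=r.capture("wrist"); np.savez("w5.npz",**c); P=cloud(c)
cv2.imwrite("pics/w5.png",c["frame"][:,:,::-1])
print("pat",tent(P,.635,-.134,.019)); p=near(P,.635,-.134,.045,.03,.08); print(np.percentile(p[:,2],99.5))
P=cloud(r.capture("top")); print("top pat",tent(P,.635,-.134,.019)); print("collar",circ(near(P,.6126,.0337,.035,.031,.042)),np.percentile(near(P,.6126,.0337,.035,.02,.05)[:,2],[50,99]))
E
```

```text
time_s: 12.82
tcp_pos: [0.636, -0.1341, 0.0257]
eef_rot: [-179.9, 0.0, -85.8]
contact_force: [-3.0, 3.4, 7.0]
gripper_width: 0.0601
gripper_force: 25.0
time_s: 13.23
tcp_pos: [0.6356, -0.1346, 0.0243]
eef_rot: [180.0, -0.0, -85.9]
contact_force: [-1.2, 0.5, -1.1]
gripper_width: 0.0856
gripper_force: 0.0
time_s: 13.73
tcp_pos: [0.6381, -0.1348, 0.1796]
eef_rot: [-179.5, -0.1, -85.8]
contact_force: [0.3, -0.1, 1.1]
gripper_width: 0.0876
gripper_force: 0.0
pat ('mid', array([ 636.9, -134.5]), 'ang', np.float32(4.4), 'len', np.float64(58.8))
0.04719897330752565
top pat ('mid', array([ 634.3, -124.3]), 'ang', np.float32(-7.9), 'len', np.float64(60.9))Traceback (most recent call last):
  File "<stdin>", line 6, in <module>
    return _quantile_unchecked(
        a, q, axis, out, overwrite_input, method, keepdims, weights)
    return _ureduce(a,
                    func=_quantile_ureduce_func,
    ...<5 lines>...
                    overwrite_input=overwrite_input,
                    method=method)
    r = func(a, **kwargs)
    result = _quantile(arr,
                       quantiles=q,
    ...<2 lines>...
                       out=out,
                       weights=wgt)
    slices_having_nans = np.isnan(arr[-1, ...])
                                  ~~~^^^^^^^^^
IndexError: index -1 is out of bounds for axis 0 with size 0
```

View pics/w5.png

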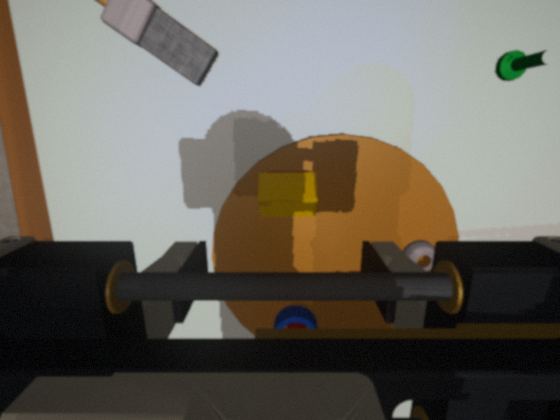

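The yellow angle is nested at (287,193): ridge at z = 0.0472 against 0.0473 expected, about 2 mm along and 0.5 mm across. The collar at (295,322) sits round its core. Now the sprue.

```bash
python3 go.py 0.47 0.318 0.2 -82
```

```text
delta [-0.4632  0.1326 -0.0251] rot [-0.07  0.02 -3.87] rows 11.6 0.5 F [-1.4 -0.2 -0.5] q [  5.  20.  -7.  -0. -63.  -1.]
```

```bash

python3 -m pendant '[[-0.04,0.011,-0.02,0,0,-2],[-0.079,0.023,-0.025,0,0,-4],[-0.118,0.034,-0.025,0,0,-4],[-0.157,0.045,-0.025,0,0,-4],[-0.196,0.056,-0.025,0,0,-4],[-0.235,0.067,-0.025,0,0,-4],[-0.274,0.078,-0.025,0,0,-4],[-0.313,0.09,-0.025,0,0,-4],[-0.352,0.101,-0.025,0,0,-4],[-0.391,0.112,-0.025,0,0,-4],[-0.43,0.123,-0.025,0,0,-4],[-0.463,0.133,-0.025,0,0,-4]]' 0.06
python3 -m pendant '[[0,0,0,0,0,0],[0,0,0,0,0,0]]'
python3 - <<'E'
from fx import *
from plant import r
c=r.capture("wrist"); np.savez("w6.npz",**c); P=cloud(c); s=r.get_state()
cv2.imwrite("pics/w6.png",c["frame"][:,:,::-1])
p=near(P,.462,.326,.045,.004,.06); q=near(P,.462,.326,.045,.046,.06); f=near(P,.462,.326,.045,.004,.010)
print(s["tcp_pos"],s["eef_rot"],circ(p),"top",circ(q),len(q),"foot",circ(f),np.percentile(p[:,2],[2,50,98]))
c=r.capture("top");P=cloud(c)
print("collar",circ(near(P,.6126,.0337,.035,.031,.045)),"pat",tent(P,.635,-.134,.019,.04))
q=near(P,.462,.326,.03,.046,.06); print(circ(q),len(q)); q=near(P,.4205,-.279,.03,.04,.06); print("vent",circ(q),len(q))
E
```

```text
time_s: 14.83
tcp_pos: [0.4678, 0.3193, 0.1979]
eef_rot: [179.9, -0.1, -81.8]
contact_force: [2.0, 0.3, 0.1]
gripper_width: 0.06
gripper_force: 0.0
time_s: 15.0
tcp_pos: [0.4681, 0.3188, 0.1976]
eef_rot: [179.9, -0.1, -81.7]
contact_force: [0.5, -0.4, -0.5]
gripper_width: 0.0599
gripper_force: 0.0
[0.46857847 0.31775465 0.1978174 ] [ 1.79868168e+02 -1.12355805e-01 -8.17645723e+01] [461.  326.3  19.7] top [461.8 322.6  11.1] 19 foot [461.  326.3  19.7] [0.00547537 0.01193708 0.04692324]
collar [612.8  34.1  27.1] pat ('mid', array([ 635.2, -132.7]), 'ang', np.float32(5.1), 'len', np.float64(59.3))
[456.4 320.8   9.9] 5
vent [ 419.8 -276.2    5. ] 7
```

View pics/w6.png

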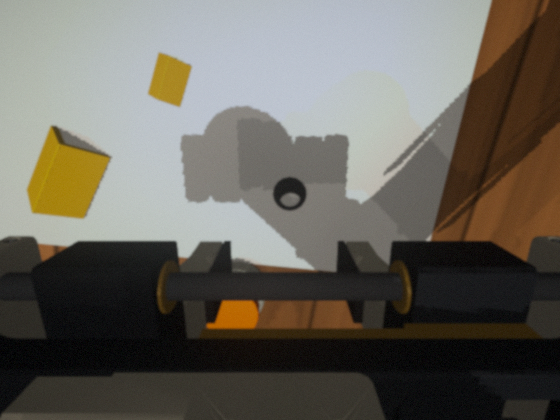

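The sprue is at (290,193) and the tub cap at (235,310), which stays clear of the closing line. Descend and grip.

```bash
python3 go.py 0.461 0.3263 0.02 -82
```

```text
delta [-0.0106  0.0063  0.1781] rot [ 0.11 -0.1   0.16] rows 4.3 0.0 F [ 0.2 -0.4 -0.7] q [ 54.  12. -16.  -0. -63. -46.]
```

```bash
python3 -m pendant '[[-0.0095,0.006,0.02,0,0,0],[-0.0095,0.006,0.06,0,0,0],[-0.0095,0.006,0.1,0,0,0],[-0.0095,0.006,0.14,0,0,0],[-0.0095,0.006,0.17,0,0,0],[-0.0095,0.006,0.178,0,0,0],[-0.0095,0.006,0.178,0,0,0],[-0.0095,0.006,0.178,0,0,0]]'
python3 go.py 0.461 0.3263 0.02 -82
python3 -m pendant '[[0,0,0,0,0,0],[0,0,0,0,0,0],[0,0,0,0,0,0],[0,0,0,0,0,0],[0,0,0,0,0,0],[0,0,0,0,0,0],[0,0,0,0,0,0]]' 0.01 20
python3 -m pendant '[[0,0,-0.03,0,0,0],[0,0,-0.06,0,0,0],[0,0,-0.1,0,0,0],[0,0,-0.1,0,0,0],[0,0,-0.1,0,0,0]]'
python3 go.py 0.6238 -0.0502 0.12 -82
```

```text
time_s: 15.77
tcp_pos: [0.4631, 0.3259, 0.0222]
eef_rot: [-180.0, -0.0, -81.9]
contact_force: [0.4, 0.4, -1.3]
gripper_width: 0.0601
gripper_force: 0.0
delta [-0.0007  0.002   0.0022] rot [-0.02 -0.02  0.11] rows 0.1 0.0 F [ 0.4  0.4 -1.3] q [ 55.  23. -27.   0. -40. -47.]
time_s: 16.35
tcp_pos: [0.4622, 0.3263, 0.0219]
eef_rot: [-180.0, 0.0, -81.8]
contact_force: [-1.5, -0.9, 4.2]
gripper_width: 0.0236
gripper_force: 20.0
time_s: 16.77
tcp_pos: [0.4632, 0.3276, 0.1241]
eef_rot: [-179.8, 0.2, -81.8]
contact_force: [-0.5, -0.5, -1.6]
gripper_width: 0.0233
gripper_force: 20.0
delta [ 0.3968 -0.1053  0.003 ] rot [-0.22  0.22  0.16] rows 9.8 0.0 F [-0.5 -0.5 -1.6] q [ 55.  15. -21.   0. -53. -47.]
```

```bash

python3 -m pendant '[[0.039,-0.01,0,0,0,0],[0.078,-0.021,0,0,0,0],[0.117,-0.031,0,0,0,0],[0.156,-0.041,0,0,0,0],[0.195,-0.052,0,0,0,0],[0.234,-0.062,0,0,0,0],[0.273,-0.072,0,0,0,0],[0.312,-0.083,0,0,0,0],[0.351,-0.093,0,0,0,0],[0.39,-0.103,0,0,0,0],[0.397,-0.105,0,0,0,0],[0.397,-0.105,0,0,0,0]]'
python3 go.py 0.6238 -0.0502 0.034 -82
```

```text
time_s: 17.77
tcp_pos: [0.6221, -0.0549, 0.1194]
eef_rot: [179.8, -0.0, -82.1]
contact_force: [0.8, 0.3, -0.7]
gripper_width: 0.0236
gripper_force: 20.0
delta [-0.0044 -0.0026  0.0854] rot [ 0.17 -0.01 -0.09] rows 2.1 0.0 F [ 0.8  0.3 -0.7] q [ 13.  21. -14.  -0. -56.  -5.]
```

```bash

python3 -m pendant '[[-0.003,-0.002,0.03,0,0,0],[-0.003,-0.002,0.06,0,0,0],[-0.003,-0.002,0.08,0,0,0],[-0.003,-0.002,0.083,0,0,0],[-0.003,-0.002,0.083,0,0,0],[-0.003,-0.002,0.083,0,0,0]]'
python3 go.py 0.6238 -0.0502 0.034 -82
```

```text
time_s: 18.27
tcp_pos: [0.6241, -0.048, 0.039]
eef_rot: [180.0, -0.0, -81.8]
contact_force: [-0.9, 0.1, -0.6]
gripper_width: 0.0239
gripper_force: 20.0
delta [0.0021 0.0006 0.005 ] rot [ 0.01 -0.01  0.2 ] rows 0.1 0.0 F [-0.9  0.1 -0.6] q [ 13.  26. -18.   0. -46.  -5.]
```

```bash

python3 -m pendant '[[0.001,0,0.002,0,0,0],[0.001,0,0.004,0,0,0],[0.001,0,0.004,0,0,0],[0.001,0,0.004,0,0,0]]'
python3 -m pendant '[[0,0,0.001,0,0,0],[0,0,0.001,0,0,0]]'
```

```text
time_s: 18.6
tcp_pos: [0.6243, -0.0496, 0.0351]
eef_rot: [-180.0, 0.0, -81.9]
contact_force: [1.0, 0.7, -0.6]
gripper_width: 0.0235
gripper_force: 20.0
time_s: 18.77
tcp_pos: [0.6244, -0.0497, 0.0339]
eef_rot: [-180.0, -0.0, -81.9]
contact_force: [0.4, -0.3, 0.4]
gripper_width: 0.0237
gripper_force: 20.0
```

```bash

python3 -m pendant '[[0,0,0.0005,0,0,0],[0,0,0.001,0,0,0],[0,0,0.001,0,0,0]]'
python3 -m pendant '[[0,0,0,0,0,0],[0,0,0,0,0,0],[0,0,0,0,0,0],[0,0,0,0,0,0]]' 0.055
python3 -m pendant '[[0,0,-0.02,0,0,0],[0,0,-0.05,0,0,0],[0,0,-0.09,0,0,0],[0,0,-0.13,0,0,0],[0,0,-0.15,0,0,0]]'
python3 go.py 0.43 -0.268 0.2 -142; python3 go.py 0.43 -0.268 0.2 -82
```

```text
time_s: 19.02
tcp_pos: [0.6245, -0.0496, 0.0338]
eef_rot: [-179.9, -0.0, -81.8]
contact_force: [-2.1, 1.6, 9.8]
gripper_width: 0.0236
gripper_force: 20.0
time_s: 19.35
tcp_pos: [0.624, -0.0497, 0.0323]
eef_rot: [180.0, 0.0, -81.9]
contact_force: [-0.2, -0.3, -0.2]
gripper_width: 0.0452
gripper_force: 0.0
time_s: 19.77
tcp_pos: [0.6259, -0.0498, 0.1877]
eef_rot: [-179.7, -0.1, -81.8]
contact_force: [1.4, 0.1, 0.5]
gripper_width: 0.055
gripper_force: 0.0
delta [ 0.1881  0.2249 -0.0134] rot [-0.32  0.12 60.18] rows 7.0 8.4 F [1.4 0.1 0.5] q [ 13.  17.  -9.   0. -63.  -5.]
delta [ 0.1881  0.2249 -0.0134] rot [-0.32 -0.05  0.18] rows 7.0 0.1 F [1.4 0.1 0.5] q [ 13.  17.  -9.   0. -63.  -5.]
```

```bash

python3 -m pendant '[[0.02,0.025,-0.014,0,0,7],[0.042,0.05,-0.014,0,0,14],[0.063,0.075,-0.014,0,0,21],[0.084,0.1,-0.014,0,0,28],[0.105,0.125,-0.014,0,0,35],[0.126,0.15,-0.014,0,0,42],[0.147,0.175,-0.014,0,0,49],[0.168,0.2,-0.014,0,0,56],[0.188,0.225,-0.014,0,0,60],[0.188,0.225,-0.014,0,0,60],[0.188,0.225,-0.014,0,0,60]]'
python3 - <<'E'
from fx import *
from plant import r
c=r.capture("wrist"); P=cloud(c); s=r.get_state(); np.savez("w7.npz",**c)
cv2.imwrite("pics/w7.png",c["frame"][:,:,::-1])
print(s["tcp_pos"],s["eef_rot"])
for b in blobs(mask(c,"green")&(c["z_map"]>0),60):
    p=P[b]; print(b.sum(),circ(p),np.percentile(p[:,2],[2,98]),circ(p[p[:,2]<.01]))
f=near(P,.42,-.279,.035,.004,.06); print(circ(f))
c=r.capture("top"); np.savez("top2.npz",**c); P=cloud(c); p=near(P,.624,-.05,.04,.016,.07); print("sprue",circ(p),circ(p[p[:,2]<.022]),p[:,2].max())
E
```

```text
time_s: 20.68
tcp_pos: [0.4269, -0.2686, 0.1966]
eef_rot: [-180.0, 0.0, -142.0]
contact_force: [0.2, -0.1, -0.8]
gripper_width: 0.0552
gripper_force: 0.0
[ 0.42775866 -0.26803765  0.19660501] [-1.79984767e+02  1.77539872e-02 -1.41899894e+02]
213 [ 421.3 -279.8   11.9] [0.00757293 0.0138759 ] [ 421.3 -279.8   11.9]
[ 421.9 -279.9   13.8]Traceback (most recent call last):
  File "<stdin>", line 9, in <module>
    return umr_maximum(a, axis, None, out, keepdims, initial, where)
ValueError: zero-size array to reduction operation maximum which has no identity
```

View pics/w7.png

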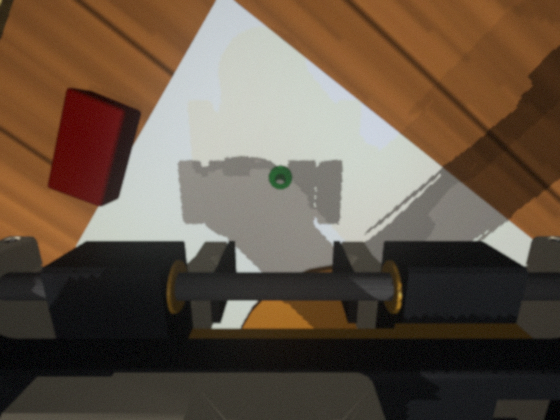

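The vent is at (280,177), foot centre (0.4217, -0.2798), with the weight well to the left at (95,145). Descend and grip.

```bash
python3 go.py 0.4217 -0.2798 0.019 -142
```

```text
delta [ 0.0127 -0.0055  0.1776] rot [-0.01  0.01  0.16] rows 4.3 0.0 F [-0.4 -0.3 -0.1] q [-10.   6. -23.  -0. -61. -42.]
```

```bash
python3 -m pendant '[[0.012,-0.0055,0.02,0,0,0],[0.012,-0.0055,0.06,0,0,0],[0.012,-0.0055,0.1,0,0,0],[0.012,-0.0055,0.14,0,0,0],[0.012,-0.0055,0.17,0,0,0],[0.012,-0.0055,0.176,0,0,0],[0.012,-0.0055,0.176,0,0,0],[0.012,-0.0055,0.176,0,0,0]]'
python3 go.py 0.4217 -0.2798 0.019 -142
python3 -m pendant '[[0,0,0,0,0,0],[0,0,0,0,0,0],[0,0,0,0,0,0],[0,0,0,0,0,0],[0,0,0,0,0,0],[0,0,0,0,0,0],[0,0,0,0,0,0]]' 0.0 20
python3 -m pendant '[[0,0,-0.03,0,0,0],[0,0,-0.06,0,0,0],[0,0,-0.1,0,0,0],[0,0,-0.12,0,0,0],[0,0,-0.12,0,0,0]]'
python3 go.py 0.5456 -0.0184 0.14 -142
```

```text
time_s: 21.45
tcp_pos: [0.4233, -0.2792, 0.0213]
eef_rot: [-180.0, -0.0, -141.8]
contact_force: [0.6, -0.6, 0.6]
gripper_width: 0.0552
gripper_force: 0.0
delta [0.0016 0.0005 0.0023] rot [-0.03 -0.01  0.25] rows 0.1 0.0 F [ 0.6 -0.6  0.6] q [-11.  18. -35.   0. -37. -41.]
time_s: 22.03
tcp_pos: [0.422, -0.2794, 0.0207]
eef_rot: [-180.0, 0.0, -141.9]
contact_force: [-0.7, 0.3, -0.3]
gripper_width: 0.014
gripper_force: 0.0
time_s: 22.45
tcp_pos: [0.4247, -0.2804, 0.1456]
eef_rot: [-179.6, 0.3, -141.8]
contact_force: [0.4, 0.1, -0.7]
gripper_width: 0.0116
gripper_force: 20.0
delta [-0.257   0.1312  0.0058] rot [-0.4   0.25  0.19] rows 6.9 0.1 F [ 0.4  0.1 -0.7] q [-11.   9. -27.   0. -54. -41.]
```

```bash

python3 -m pendant '[[-0.036,0.018,0,0,0,0],[-0.073,0.037,0,0,0,0],[-0.11,0.056,0,0,0,0],[-0.147,0.075,0,0,0,0],[-0.184,0.094,0,0,0,0],[-0.22,0.112,0,0,0,0],[-0.25,0.128,0,0,0,0],[-0.257,0.131,0,0,0,0],[-0.257,0.131,0,0,0,0]]'
python3 go.py 0.5456 -0.0184 0.034 -142
python3 - <<'E'
from fx import *
from plant import r
c=r.capture("wrist"); P=cloud(c); s=r.get_state(); cv2.imwrite("pics/w8.png",c["frame"][:,:,::-1])
b=max(blobs(mask(c,"green")&(c["z_map"]>0),20),key=lambda m:m.sum()); p=P[b]; v,u=np.nonzero(b)
print(s["tcp_pos"],b.sum(),u.mean(),v.mean(),p.mean(0),np.percentile(p[:,2],[5,50,95]),circ(p))
E
```

```text
time_s: 23.2
tcp_pos: [0.5439, -0.0154, 0.1398]
eef_rot: [180.0, -0.0, -141.7]
contact_force: [-0.4, -0.2, 0.1]
gripper_width: 0.011
gripper_force: 20.0
delta [ 0.0005 -0.0034  0.1058] rot [ 0.02 -0.03  0.32] rows 2.5 0.0 F [-0.4 -0.2  0.1] q [ 19.  13. -23.  -0. -55. -71.]
[ 0.54300026 -0.01669331  0.13977943] 1213 283.75762572135204 244.82522671063478 [ 0.53952208 -0.0199792   0.13657473] [0.12236027 0.1291723  0.16137688] [541.6 -18.5  12.6]
```

View pics/w8.png

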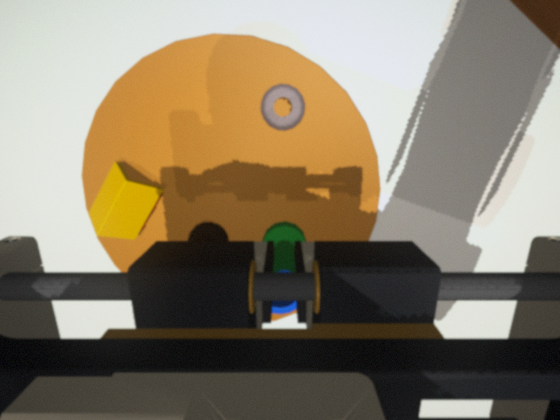

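The vent is held upright at (283,240) over its place between the key (282,106) and the collar (285,300). The sprue stands at (208,238). Now I lower, feeling for contact.

```bash

python3 -m pendant '[[0.0015,-0.0028,0.03,0,0,0],[0.0015,-0.0028,0.06,0,0,0],[0.0015,-0.0028,0.08,0,0,0],[0.0015,-0.0028,0.095,0,0,0],[0.0015,-0.0028,0.098,0,0,0],[0.0015,-0.0028,0.098,0,0,0],[0.0015,-0.0028,0.098,0,0,0]]'
python3 -m pendant '[[0,0,0.001,0,0,0],[0,0,0.002,0,0,0],[0,0,0.002,0,0,0]]'
python3 -m pendant '[[0,0,0.001,0,0,0],[0,0,0.002,0,0,0],[0,0,0.002,0,0,0]]'
python3 -m pendant '[[0,0,0.001,0,0,0],[0,0,0.0015,0,0,0],[0,0,0.0015,0,0,0]]'
```

```text
time_s: 23.83
tcp_pos: [0.5439, -0.0214, 0.0431]
eef_rot: [-180.0, 0.0, -141.9]
contact_force: [0.3, -0.2, -0.5]
gripper_width: 0.0111
gripper_force: 20.0
time_s: 24.08
tcp_pos: [0.5441, -0.0207, 0.0413]
eef_rot: [-180.0, 0.1, -141.9]
contact_force: [0.1, 0.1, 0.1]
gripper_width: 0.0114
gripper_force: 20.0
time_s: 24.33
tcp_pos: [0.5437, -0.0206, 0.0385]
eef_rot: [180.0, 0.0, -141.8]
contact_force: [0.9, -0.2, -1.3]
gripper_width: 0.0116
gripper_force: 20.0
time_s: 24.58
tcp_pos: [0.5436, -0.0207, 0.0368]
eef_rot: [180.0, -0.0, -141.9]
contact_force: [-0.4, -0.7, -1.2]
gripper_width: 0.0115
gripper_force: 20.0
```

```bash

python3 -m pendant '[[-0.002,0,0,0,0,0],[-0.003,0,0.001,0,0,0],[-0.003,0,0.0015,0,0,0],[-0.003,0,0.0015,0,0,0]]'
python3 -m pendant '[[0,0,0.001,0,0,0],[0,0,0.001,0,0,0]]'
python3 -m pendant '[[0,0,0.001,0,0,0],[0,0,0.001,0,0,0]]'
```

```text
time_s: 24.92
tcp_pos: [0.5461, -0.0188, 0.0353]
eef_rot: [180.0, -0.0, -141.9]
contact_force: [-0.7, -1.2, -0.1]
gripper_width: 0.0112
gripper_force: 20.0
time_s: 25.08
tcp_pos: [0.5463, -0.0188, 0.0351]
eef_rot: [-180.0, 0.0, -141.8]
contact_force: [-2.0, 0.6, 4.7]
gripper_width: 0.0113
gripper_force: 20.0
time_s: 25.25
tcp_pos: [0.5464, -0.0188, 0.035]
eef_rot: [-180.0, 0.0, -141.8]
contact_force: [-5.3, 1.3, 14.7]
gripper_width: 0.0112
gripper_force: 20.0
```

Contact felt. I back off 1 mm, release, and clear away.

```bash

python3 -m pendant '[[0,0,-0.001,0,0,0],[0,0,-0.001,0,0,0]]'
python3 -m pendant '[[0,0,0,0,0,0],[0,0,0,0,0,0],[0,0,0,0,0,0],[0,0,0,0,0,0]]' 0.045
python3 -m pendant '[[0,0,-0.02,0,0,0],[0,0,-0.05,0,0,0],[0,0,-0.09,0,0,0],[0,0,-0.13,0,0,0],[0,0,-0.16,0,0,0],[0.04,-0.01,-0.16,0,0,0],[0.08,-0.02,-0.16,0,0,0],[0.12,-0.03,-0.16,0,0,0],[0.12,-0.03,-0.16,0,0,0],[0.12,-0.03,-0.16,0,0,0]]'
python3 - <<'E'
from fx import *
from plant import r
for n in ["wrist","top","scene"]:
    c=r.capture(n); P=cloud(c); cv2.imwrite(f"pics/end_{n}.png",c["frame"][:,:,::-1]); print(n)
    for k,x,y in [("sprue",.624,-.05),("vent",.5456,-.0188)]:
        p=near(P,x,y,.03,.0165,.075)
        if len(p): print(k,len(p),"foot",circ(p[p[:,2]<.021]) if (p[:,2]<.021).any() else "","top",circ(p[p[:,2]>.055]) if (p[:,2]>.055).any() else "",p[:,2].max())
    p=near(P,.6126,.0337,.034,.033,.045); print("collar",circ(p) if len(p) else "",np.median(p[:,2]) if len(p) else "")
    if len(near(P,.635,-.134,.04,.042,.05))>5: print("pat",tent(P,.635,-.134,.019,.045))
E
```

```text
time_s: 25.42
tcp_pos: [0.5465, -0.0187, 0.0351]
eef_rot: [-180.0, 0.1, -141.8]
contact_force: [-2.9, 0.8, 5.3]
gripper_width: 0.0114
gripper_force: 20.0
time_s: 25.75
tcp_pos: [0.5459, -0.019, 0.0342]
eef_rot: [180.0, -0.0, -141.9]
contact_force: [0.1, 1.1, 0.9]
gripper_width: 0.0327
gripper_force: 0.0
time_s: 26.58
tcp_pos: [0.469, -0.1179, 0.1948]
eef_rot: [-180.0, 0.0, -142.0]
contact_force: [0.3, 0.4, 0.8]
gripper_width: 0.0452
gripper_force: 0.0
wrist
sprue 691 foot [624.1 -49.4  20.2] top [617.6 -54.8   7.5] 0.05877442107680536
vent 22 foot  top [547.3 -19.7   5.8] 0.061579553184470726
collar  
top
collar  
scene
sprue 178 foot [630.2 -47.6  18.8] top [629.6 -48.6  10.6] 0.06450568709357207
vent 92 foot [545.7 -21.   17.3] top [551.5 -17.2   4.5] 0.06421151875568631
collar [614.7  35.   28.3] 0.0374721516102694
pat ('mid', array([ 637.4, -133. ]), 'ang', np.float32(3.5), 'len', np.float64(60.9))
```

View pics/end_wrist.png

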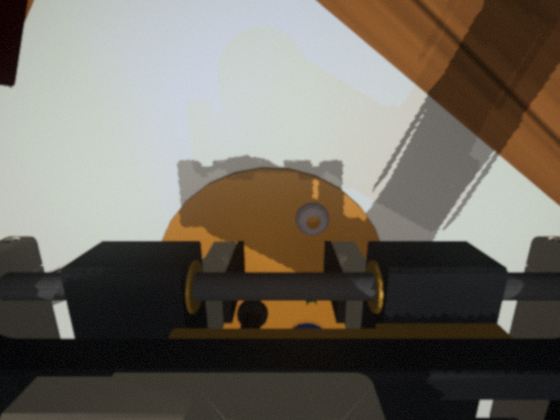

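View pics/end_scene.png

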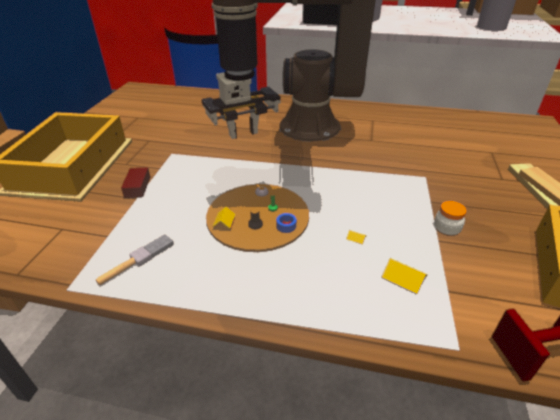

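The scene view shows the yellow angle nested at (224,218), the sprue upright at (256,218), the vent at (273,203) and the collar flat at (287,222). The tub and weight are where they were, and the gripper is clear of everything. Measured heights and spacings are within the limits, so I hand it in.

```bash
python3 -c "
from plant import r; print(r.close_job())"
```

```text
the job is handed in; nothing more can be done
None
```

The job is handed in at about 27 s of the 99 s limit: the angle is nested, the collar is flat on its core, and both posts stand at their places; my last camera checks put everything within the limits, but I got no verdict back.

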